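# Bring the sample slide to its mark and lift the ring cell off with the tongs

### The arm

A 7-joint arm with a two-finger parallel gripper is mounted at the origin on a cart in front of the work surface, level with it; the furniture and walls round the work are solid. World frame = base frame: x ahead of the robot, y to its left, z up, the work surface at z = 0. Lengths are in m, angles in rad, forces in N, time in s.
With the tool pointing down it reaches from about 0.425 to 0.925 m from the base axis. Payload 6.8 kg.
Tool frame: the origin (TCP) lies where the fingers leave the gripper's body, on its centre line; the fingertips stand 73 mm ahead of it and the grasp point (between the pads) lies 54 mm ahead of it; z points along the fingers, y is the line along which they close (so a half turn about z gives the same grasp; the last joint's range is limited). The gripper opens to 85 mm and grips with 20 to 120 N. Pads are 22 mm wide; open, the fingers measure 114 mm over their backs; the gripper's body (76 mm by 85 mm) begins 54 mm behind the grasp point. The pads swing forward as they close: fully open they stand 13 mm farther back than shut.
Start: joints at [-1.416, 0.477, 0.022, 1.555, -0.011, 1.109, -0.083], TCP at [0.175, 0.652, 0.304] pointing down, gripper open.
Joint ranges: [-2.96, 2.96], [-0.34, 2.1], [-1.41, 1.46], [0.24, 2.44], [-1.37, 4.51], [0.17, 1.92], [-2.96, 2.96]. Speed limits (rad/s): [2.39, 2.39, 3.14, 3.14, 3.14, 3.14, 3.14].

### API

Orientations are given as a rotation vector (axis times angle).
In Python, from bench import r gives the robot as it stands.
- The arm moves only by the shell command python3 drive.py 'ROWS' [OPENING] [FORCE]. ROWS is rows parted by semicolons, their numbers by spaces, 1 to 5 of them, each of 6 numbers: dx, dy, dz in m, then a rotation vector rx, ry, rz in rad; each row is the pose to reach, as a shift and turn from the pose commanded when the command began, along the tool's axes at that moment; what a row does not reach only later rows make up. A row lasts 1/10 s, in which the tool goes at most 0.05 m and 0.15 rad, less where a joint would pass 70% of its speed; a pose out of reach is approached as far as the arm can. OPENING is the finger opening in m, set as the command begins (- or left out keeps the last). The fingers move at their own pace and stop on an object; FORCE is the grip in N (left out, the last holds). Time passes only in rows, so rows that do not move let the fingers close. It prints the time, the measured TCP pose, the force, the opening and the grip force at its end.
- r.get_obs(): the state, without advancing time (a new reading comes with each control period).
- r.grab_frame(name): name is "side" or "top" or "wrist"; returns (picture, depth): 420x560x3 uint8, blue, green, red; 420x560 float32, m along the optical axis (not along the pixel's ray), 0 where there is no reading.
- r.camera_info(name): a dict with "camera_matrix" (3x3 intrinsics, pixels), "k1" (the pictures are not rectified: a ray, as slopes to the right and down, at radius r is drawn at 1 + k1 r^2 times it, then the intrinsics apply), "R" (3x3) and "t" (3): a world point X has camera coordinates R X + t. Camera axes: x right, y down, z forward; pixel columns grow to the right and rows downward; lengths in m; the calibration is good to about 2 mm. A picture is of the moment at which its call begins: read the wrist's pose just before it. camera_info takes no time and is no camera call; for the wrist camera it gives the pose at the moment of the call.
- r.hand_in(): hands the job in; it is judged then, once.
The state is a dict: "clock": time; "joints": joint angles; "qvel": joint speeds; "tau": joint torques, N m; "tcp_pos": TCP position; "orientation": TCP orientation; "contact_force": force on the tool from outside, world axes, zero at the start; "moment": the same for the moment, N m; "grip_width": finger opening in m; "gripper_force": force on a finger pad.
Only numpy, scipy, OpenCV 4.12 (cv2) and the standard library are available. Lean on these libraries where they do the work, as an engineer would, in place of code of your own. Each camera call takes 0.05 s, during which the arm holds its last target. There are 200 camera calls.

### The job

Pull the sample slide out of its cover until the dark mark on its deck sits under the tip of the fixed needle, and leave it there. Then take the sprung tongs, close their jaws round the ring cell that stands on the slide and lift it, upright, 10 cm or more above its seat; do not touch this cell with the fingers, and leave the spare cell, the jar and the beaker where they are. Finish holding: stop with the cell still gripped in the squeezed tongs in the air.

Things in the scene. Friction and masses are not known exactly. Their poses are not given: they have to be found in the camera images.
- slide_bed: fixed steel bed of the sample slide, 104 (x) x 260 (y) x 12 mm; origin at the centre of its underside on the bench top. A grey cover, 104 x 85 mm, 87 mm high, stands on its +y end (y +45 to +130 mm), open towards -y. The carriage runs along its y axis.
- carriage (a joint): travel of the aluminium carriage along the bed's -y axis in m, counted from where it stands at the start (0, against its inner stop, the cell wholly or mostly under the cover); out to 0.14. Stays where it is left; about 3 N moves it. Deck 90 (x) x 160 (y) x 9 mm, its top 22 mm above the bench.
- mark (a point): small dark round mark (7 mm) with a cross line on the top of the carriage deck, near its edge on the bed's +x side, 22 mm above the bench; moves with the carriage; axes as the bed's
- pull_post (a point): upright pull post on the carriage deck, 14 mm thick steel with a 20 mm black head: this point is on its axis, 46 mm above the bench; the steel part runs from 22 to 56 mm and the head to 62 mm above the bench. It sits 44 mm nearer the bed's -x side than the needle line and passes the needle freely. Axes as the bed's.
- seat (a point): top centre of the plastic seat on the carriage on which the cell stands, 42 mm in diameter, 12 mm high, its top 34 mm above the bench; moves with the carriage; axes as the bed's
- needle_tip (a point): point of the fixed steel needle, 26 mm above the bench (4 mm above the deck); its arm and stand are on the bed's +x side, 68 mm high
- tongs: sprung steel tongs lying on edge on the bench, 250 mm long, 24 mm high, 0.1 kg. Origin at the middle of the grip, on the underside; x points to the jaws, z up. Two black flat grip pads, 60 mm long (x -30 to +30 mm), 24 mm high, 45 mm apart over the outside when open, 31 mm when the jaws are closed on the cell: squeeze them together along y. Rear hinge at x = -110 mm.
- jaws (a point): middle between the open jaws of the tongs: 110 mm ahead of the tongs' origin along x, 10 mm above their underside. The jaws are two curved pads, 18 mm high (1 to 19 mm above the underside), round this point, reaching 22 mm beyond it; inner gap 74 mm open, 46 mm closed on the cell; outer 90 mm open. The jaws close twice as far as the grip pads. Axes as the tongs'.
- tongs_arm (a joint): angle of the tongs' arms, rad: 0 open (as they lie), about 0.127 closed on the cell, 0.19 fully closed. A spring opens them: squeezing at the grip pads takes about 4 N to begin and 10 N to close on the cell; 30 N grips it firmly.
- cell: ring cell to be lifted: plain pale aluminium ring, 45 mm diameter, 38 mm high, open on top, 0.05 kg, standing loose on the seat of the carriage. Origin at the centre of its underside, z up.
- spare_cell: an equal ring cell standing on the bench, to be left alone; origin at the centre of its underside
- jar: white lidded jar, 62 mm diameter, 90 mm high, to be left alone; origin at the centre of its underside
- beaker: glass beaker, 72 mm diameter, 100 mm high, to be left alone; origin at the centre of its underside

How it is judged:
By the outcome, as a careful person would: the job done as asked, in the order asked, and still so for the second after the job is handed in, while the arm keeps its last pose, push and grip.
It also fails if it takes over 61 s, if anything falls off the work surface, if the arm or the gripper's body presses on something with over 40 N, if the wrist force passes 120 N, or if a joint passes its speed limit or range.

## Working session

There is one attempt and no reset: what is moved stays moved. The work goes in short steps, Python scripts to look and compute and a shell command to move; the robot and the scene stay as the last step left them, time stands still between calls to the robot, and variables do not carry over. Pictures are saved under pics/ and viewed, at most 10 in all, crops included, and the job is handed in when it is done.

```bash
ls; mkdir -p pics; cat > h.py <<'E'
import numpy as np, cv2
from bench import r
from scipy.spatial.transform import Rotation as Ro
def save(n,f,d=None):
    cv2.imwrite(f'pics/{f}.png',n)
def rays(c,uv):
    K=np.array(c["camera_matrix"]);uv=np.atleast_2d(uv).astype(float)
    p=np.c_[(uv[:,0]-K[0,2])/K[0,0],(uv[:,1]-K[1,2])/K[1,1]]
    k=c["k1"];q=p.copy()
    for _ in range(20): q=p/(1+k*(q**2).sum(1,keepdims=True))
    R=np.array(c["R"]);t=np.array(c["t"])
    return -R.T@t,(np.c_[q,np.ones(len(q))])@R   # origin, world dirs (z=1 in cam)
def plane(c,uv,z):
    o,d=rays(c,uv); return o+d*((z-o[2])/d[:,2])[:,None]
def proj(c,X):
    K=np.array(c["camera_matrix"]);x=np.atleast_2d(X)@np.array(c["R"]).T+np.array(c["t"])
    q=x[:,:2]/x[:,2:];q=q*(1+c["k1"]*(q**2).sum(1,keepdims=True))
    return np.c_[q[:,0]*K[0,0]+K[0,2],q[:,1]*K[1,1]+K[1,2]]
def cloud(c,depth):
    v,u=np.mgrid[:420,:560];o,d=rays(c,np.c_[u.ravel(),v.ravel()])
    return (o+d*depth.ravel()[:,None]).reshape(420,560,3)
E
python3 - <<'E'
from h import *
for n in("top","side"):
    c=r.camera_info(n);im,d=r.grab_frame(n);save(im,n);np.savez(n+'.npz',im=im,d=d)
    R=np.array(c["R"]);print(n,-R.T@np.array(c["t"]),R[2],np.array(c["camera_matrix"])[0,0])
o=r.get_obs();print(o["clock"],o["orientation"],o["grip_width"])
im=np.load('top.npz')['im'];im2=np.load('side.npz')['im']
E
```

```text
bench.py
drive.py
pics
top [ 0.10031413 -0.1229588   1.66489082] [ 0.28275828  0.06993271 -0.95663847] 500.6378893266215
side [ 0.11015523 -0.95980143  0.63537471] [ 0.3742906   0.79434932 -0.47845137] 401.46773785082394
0.1 [-4.11503781e-01 -3.11444422e+00  2.51803574e-03] 0.08532142707952627
```

View pics/top.png

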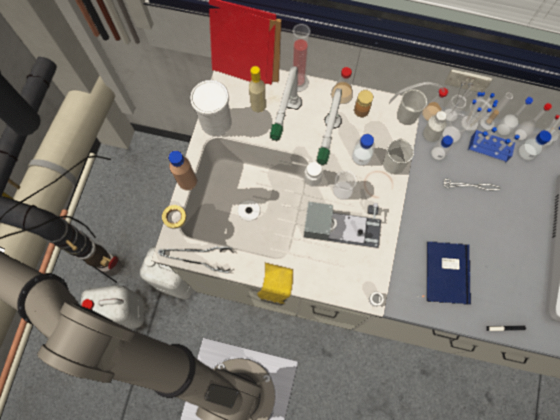

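View pics/side.png

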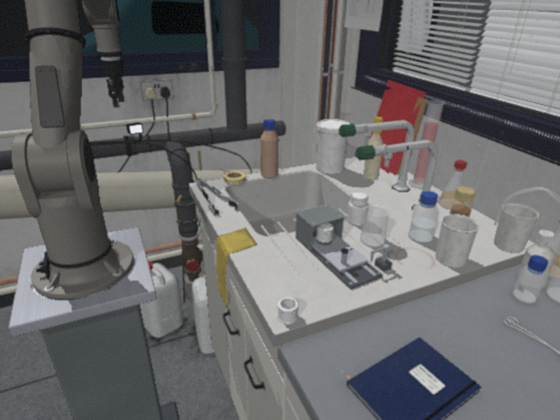

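Top view: the slide is at about (343,224), with the grey cover on its left end and the needle stand near (377,215). The tongs lie at (198,258), the spare cell is at (376,298), the jar at (314,172) and the beaker at (345,185). I'll zoom in on the slide and the tongs.

```bash
python3 - <<'E'
from h import *
im=np.load('top.npz')['im']
a=cv2.resize(im[190:260,296:396],None,fx=8,fy=8,interpolation=cv2.INTER_CUBIC)[:,:800]
b=cv2.resize(im[232:282,150:250],None,fx=8,fy=8,interpolation=cv2.INTER_CUBIC)
save(a,'a')
save(np.vstack([cv2.resize(a,(500,350))[:,:],cv2.resize(b,(500,250))]),'ab')
s=np.load('side.npz')['im']
save(cv2.resize(s[195:295,290:400],None,fx=6,fy=6,interpolation=cv2.INTER_CUBIC),'s2')
c=r.camera_info('top')
P=cloud(c,np.load('top.npz')['d'])
for u,v in((320,220),(343,225),(365,228),(376,298),(314,172),(345,185),(200,255),(220,262),(165,254)): print(u,v,P[v,u].round(4))
E
```

```text
320 220 [ 0.5987 -0.1252  0.0881]
343 225 [ 0.6215 -0.206   0.0192]
365 228 [ 0.1003 -0.123   1.6649]
376 298 [ 0.4047 -0.3655  0.0008]
314 172 [ 0.7613 -0.0689  0.0862]
345 185 [ 7.745e-01 -1.840e-01  7.000e-04]
200 255 [ 0.4085  0.2462 -0.0019]
220 262 [4.008e-01 1.726e-01 3.000e-04]
165 254 [ 0.3831  0.3639 -0.0007]
```

View pics/ab.png

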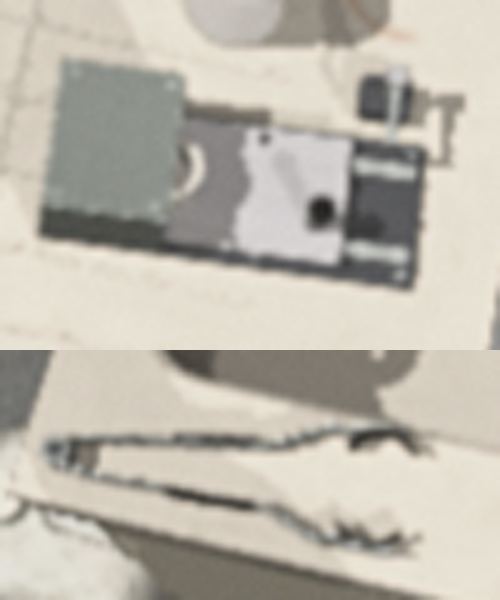

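View pics/s2.png

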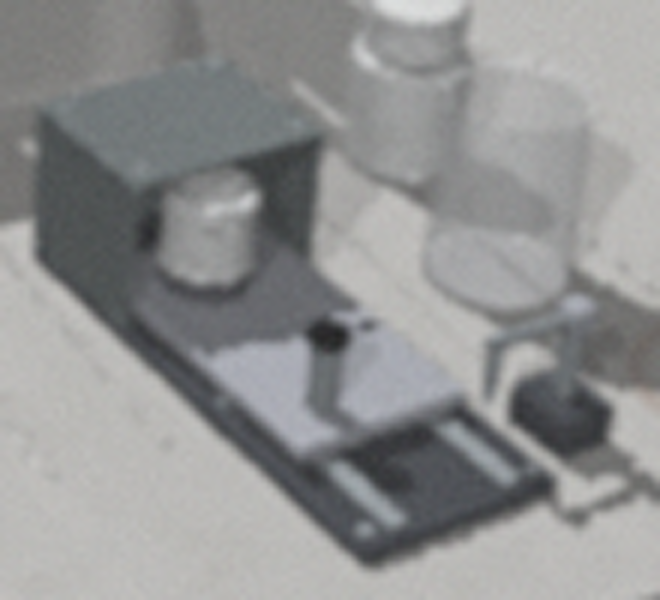

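Zoomed view: the mark is at top (348.8,217.6), the post head at top (360.2,232.2) and the needle arm end near top (374,217). In the side view the needle tip is at (372,261.3) and the mark at (351.2,249.2). In the tongs crop, the hinge is at left and the jaws at right.

```bash
python3 - <<'E'
from h import *
ct=r.camera_info('top');cs=r.camera_info('side')
A=lambda x,y:(296+x/5-.4,190+y/5-.4)
S=lambda x,y:(290+x/6-.4,195+y/6-.4)
B=lambda x,y:(150+x/5-.4,232+(y-350)/5-.4)
for n,p,z in(("mark",A(264,138),.022),("post",A(321,211),.062),("needle",A(391,133),.026),("cover",A(63,57),.087),("cov",A(187,70),.087),("cov",A(165,218),.087),("cov",A(40,208),.087),("bed",A(424,146),.012),("bed",A(412,290),.012)):print(n,plane(ct,p,z).round(4))
for n,p,z in(("mark",S(367,325),.022),("post",S(328,330),.062),("needle",S(491,398),.026),("bed",S(365,562),.012),("bed",S(553,482),.012)):print('side',n,plane(cs,p,z).round(4))
for n,p,z in(("hinge",B(60,453),.02),("padA",B(225,438),.024),("padB",B(205,495),.024),("jawA",B(415,440),.019),("jawB",B(415,545),.019)):print(n,plane(ct,p,z).round(4))
# tongs mask via depth height
P=cloud(ct,np.load('top.npz')['d']);sub=P[232:292,150:250].reshape(-1,3)
m=(sub[:,2]>.008)&(sub[:,2]<.04)&(sub[:,0]>.34);q=sub[m];print(len(q),q.mean(0))
im=np.load('top.npz')['im'];g=cv2.cvtColor(im,6)
v,u=np.where(g[240:280,150:245]<70);w=plane(ct,np.c_[u+150,v+240],.024)
for x in w[::3]:print(x[:2].round(3),end=' ')
o=r.get_obs();R=Ro.from_rotvec(o["orientation"]).as_matrix();print();print(R.round(3));c=r.camera_info('wrist');print(-np.array(c["R"]).T@c["t"],np.array(c["R"])[2],c["camera_matrix"])
E
```

```text
mark [[ 0.6524 -0.2183  0.022 ]]
post [[ 0.598  -0.2631  0.062 ]]
needle [[ 0.6752 -0.3025  0.026 ]]
cover [[ 0.6545 -0.0728  0.087 ]]
cov [[ 0.6651 -0.1551  0.087 ]]
cov [[ 0.5615 -0.1623  0.087 ]]
cov [[ 0.5489 -0.0813  0.087 ]]
bed [[ 0.6762 -0.3281  0.012 ]]
bed [[ 0.5732 -0.3387  0.012 ]]
side mark [[ 0.6561 -0.2187  0.022 ]]
side post [[ 0.6033 -0.2638  0.062 ]]
side needle [[ 0.6717 -0.2913  0.026 ]]
side bed [[ 0.5735 -0.3479  0.012 ]]
side bed [[ 0.6739 -0.3353  0.012 ]]
hinge [[0.3828 0.371  0.02  ]]
padA [[0.4187 0.2639 0.024 ]]
padB [[0.3777 0.2658 0.024 ]]
jawA [[0.4488 0.1394 0.019 ]]
jawB [[0.3792 0.1204 0.019 ]]
372 [0.40013432 0.25724417 0.01675303]
[0.447 0.165] [0.441 0.174] [0.375 0.285] [0.376 0.267] 
[[-0.966  0.26  -0.   ]
 [ 0.26   0.966 -0.002]
 [-0.    -0.002 -1.   ]]
[0.1060969  0.67013761 0.37201305] [ 0.27477004 -0.07591347 -0.95850851] [[300.45155204   0.         277.38318832]
 [  0.         300.45155204 210.10276062]
 [  0.           0.           1.        ]]
```

```bash
python3 drive.py '-.03 -.038 .002;-.06 -.077 .004;-.09 -.115 .006;-.12 -.154 .008;-.15 -.19 .01' 2>&1 | tail -3
python3 drive.py '-.03 -.038 .002 0 0 0;-.06 -.077 .004 0 0 0;-.09 -.115 .006 0 0 0;-.12 -.154 .008 0 0 0;-.15 -.19 .01 0 0 0'; python3 drive.py '-.03 -.038 .002 0 0 0;-.06 -.077 .004 0 0 0;-.09 -.115 .006 0 0 0;-.12 -.154 .008 0 0 0;-.15 -.19 .01 0 0 0'
```

```text
clock: 0.6
tcp_pos: [0.2712, 0.427, 0.2935]
orientation: [-0.412, -3.114, 0.001]
contact_force: [0.5, 1.3, -0.3]
grip_width: 0.0856
gripper_force: 0.0
clock: 1.1
tcp_pos: [0.3664, 0.2047, 0.2837]
orientation: [-0.412, -3.114, -0.0]
contact_force: [1.0, 0.6, -0.7]
grip_width: 0.0856
gripper_force: 0.0
```

```bash
python3 drive.py '-.03 -.038 .002 0 0 0;-.06 -.077 .004 0 0 0;-.09 -.115 .006 0 0 0;-.12 -.154 .008 0 0 0;-.15 -.19 .01 0 0 0'; python3 drive.py '-.03 -.038 .014 0 0 -.1;-.06 -.077 .03 0 0 -.2;-.09 -.115 .05 0 0 -.3;-.12 -.154 .07 0 0 -.377;-.15 -.19 .09 0 0 -.377'
```

```text
clock: 1.6
tcp_pos: [0.4619, -0.0177, 0.2739]
orientation: [0.412, 3.114, 0.0]
contact_force: [0.7, 0.7, 0.5]
grip_width: 0.0851
gripper_force: 0.0
clock: 2.1
tcp_pos: [0.5518, -0.2268, 0.1887]
orientation: [0.183, -3.136, -0.001]
contact_force: [0.7, 0.6, 0.2]
grip_width: 0.0851
gripper_force: 0.0
```

```bash
python3 - <<'E'
from h import *
import json
o=r.get_obs();c=r.camera_info('wrist');im,d=r.grab_frame('wrist')
o=r.get_obs();c=r.camera_info('wrist');im,d=r.grab_frame('wrist')
np.savez('w1.npz',im=im,d=d,R=c["R"],t=c["t"]);print(o["tcp_pos"],o["orientation"])
save(cv2.resize(im,(800,600),interpolation=cv2.INTER_CUBIC),'w1')
E
```

```text
[ 0.5519507  -0.23462414  0.18593149] [ 0.16975248 -3.13488936  0.00856253]
```

View pics/w1.png

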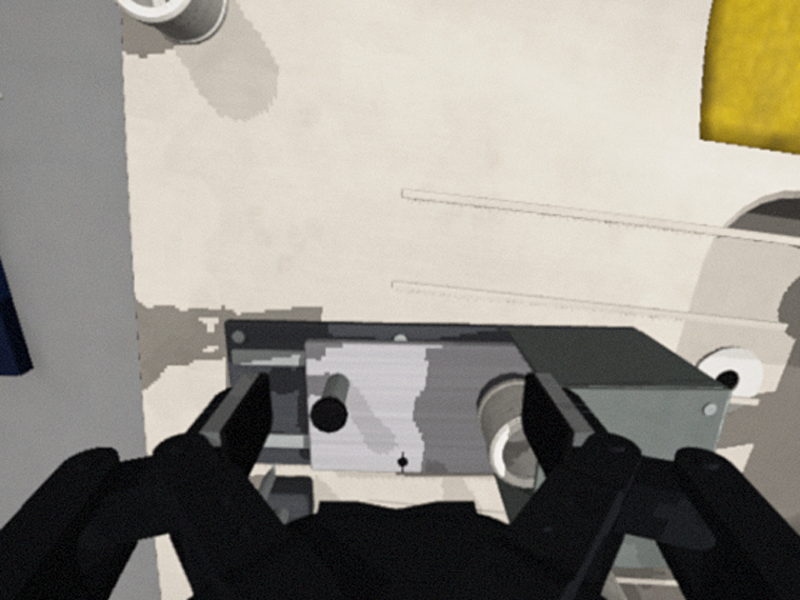

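Wrist view (800 px scale): the mark with its cross line is at (403,462), the post head at (329,414) and the cell at (513,450). The needle arm shows near (270,480), beside the left finger. The bed's near edge runs from (227,321) to (633,328).

```bash
python3 - <<'E'
from h import *
z=np.load('w1.npz');c=dict(r.camera_info('wrist'));c["R"]=z["R"];c["t"]=z["t"]
W=lambda x,y:(x*.7-.15,y*.7-.15)
for n,p,h in(("mark",W(403,462),.022),("post",W(329,414),.062),("bedL",W(227,321),.012),("bedR",W(510,325),.012),("deckLn",W(306,341),.022),("deckLf",W(312,470),.022),("deckRn",W(515,343),.022),("deckRf",W(494,474),.022),("cell",W(513,450),.072)):print(n,plane(c,p,h).round(4))
im=z["im"]
save(cv2.resize(im[250:380,150:250],None,fx=4.6,fy=4.6,interpolation=cv2.INTER_CUBIC),'w1c')
t=np.load('top.npz')['im'][200:225,360:390];s=np.load('side.npz')['im'][240:275,350:400]
save(np.vstack([cv2.resize(t,(700,583)[:1]+(250,),interpolation=cv2.INTER_CUBIC),cv2.resize(s,(700,340))]),'ts')
E
```

```text
mark [[ 0.6562 -0.2205  0.022 ]]
post [[ 0.6015 -0.2651  0.062 ]]
bedL [[ 0.5762 -0.3364  0.012 ]]
bedR [[ 0.5601 -0.1664  0.012 ]]
deckLn [[ 0.5796 -0.2861  0.022 ]]
deckLf [[ 0.6691 -0.2783  0.022 ]]
deckRn [[ 0.5675 -0.1646  0.022 ]]
deckRf [[ 0.6591 -0.1607  0.022 ]]
cell [[ 0.6057 -0.1713  0.072 ]]
```

View pics/w1c.png

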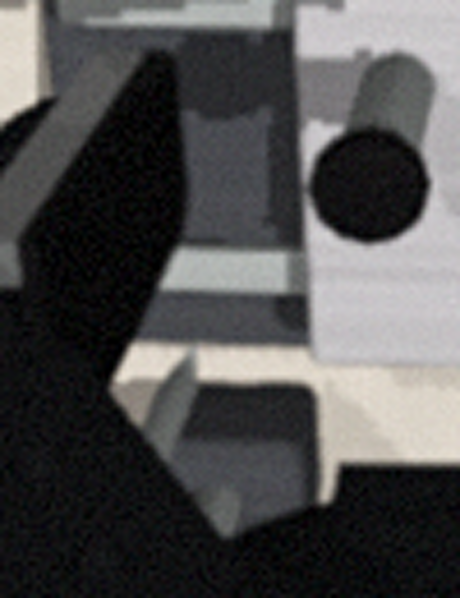

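Crop: the tapered needle tip is at crop (190,350), which is wrist pixel (191.1,325.9). It points down towards the line the deck will cover.

```bash
python3 - <<'E'
from h import *
z=np.load('w1.npz');c=dict(r.camera_info('wrist'));c["R"]=z["R"];c["t"]=z["t"]
n=plane(c,(191.1,325.9),.026)[0];m=np.array([.6562,-.2205]);print(n)
o1,d1=rays(c,(191.1,325.9));cs=r.camera_info('side');o2,d2=rays(cs,(371.4,260.9))
A=np.c_[d1[0],-d2[0]];k=np.linalg.lstsq(A,o2-o1,rcond=None)[0];print('tri',o1+k[0]*d1[0],o2+k[1]*d2[0])
for a in(.09,.1,.11):
  u=np.array([np.sin(a),-np.cos(a)]);x=np.array([np.cos(a),np.sin(a)]);print(a,(n[:2]-m)@u,(n[:2]-m)@x,'postlat',(np.array([.6015,-.2651])-n[:2])@x)
o=r.get_obs();R=Ro.from_rotvec(o["orientation"]).as_matrix();print(R.round(3));print(R.T@(np.array([.6015,-.2651,.100])-o["tcp_pos"]), o["tcp_pos"])
E
```

```text
[ 0.66566414 -0.30250569  0.026     ]
tri [ 0.66039779 -0.30079078  0.03252744] [ 0.66339878 -0.30104392  0.03501514]
0.09 0.082524414366299 0.0020552864678067798 postlat -0.06054248425779413
0.1 0.08254084070209779 0.001229953314677055 postlat -0.06010925153783358
0.11 0.08254901302261015 0.00040449716724082137 postlat -0.059670007942810105
[[-0.994 -0.107 -0.004]
 [-0.107  0.994 -0.004]
 [ 0.004 -0.003 -1.   ]]
[-0.04736293 -0.03844036  0.08685228] [ 0.55062682 -0.2316135   0.18691836]
```

```bash
python3 drive.py '-.025 -.02 .01 0 0 0;-.047 -.038 .03 0 0 0;-.047 -.038 .045 0 0 0;-.047 -.038 .045 0 0 0'; python3 - <<'E'
from h import *
o=r.get_obs();R=Ro.from_rotvec(o["orientation"]).as_matrix();print(o["clock"],R.T@(np.array([.6015,-.2651,.100])-o["tcp_pos"]), o["tcp_pos"],R[:,1])
E
```

```text
clock: 2.6
tcp_pos: [0.601, -0.2563, 0.1421]
orientation: [0.179, -3.131, -0.003]
contact_force: [-1.0, 1.1, -0.4]
grip_width: 0.0852
gripper_force: 0.0
2.6 [ 0.00028346 -0.00887517  0.04203547] [ 0.60098195 -0.25632703  0.14205468] [-0.1142043   0.99345441  0.00238884]
```

```bash
python3 drive.py '0 -.006 .02 0 0 0;0 -.006 .041 0 0 0;0 -.006 .041 0 0 0;0 -.006 .041 0 0 0'; python3 - <<'E'
from h import *
o=r.get_obs();R=Ro.from_rotvec(o["orientation"]).as_matrix();print(o["clock"],R.T@(np.array([.6015,-.2651,.100])-o["tcp_pos"]), o["tcp_pos"],R[:,1])
E
```

```text
clock: 3.0
tcp_pos: [0.6028, -0.2627, 0.1046]
orientation: [0.18, -3.136, -0.001]
contact_force: [0.7, 0.3, -0.4]
grip_width: 0.0854
gripper_force: 0.0
3.0 [ 0.00159147 -0.00218802  0.00455683] [ 0.60283308 -0.2627466   0.10455734] [-1.14383742e-01  9.93436483e-01  5.60138063e-04]
```

```bash
python3 drive.py '0 -.002 .003 0 0 0;0 -.002 .003 0 0 0;0 -.002 .003 0 0 0;0 -.002 .003 0 0 0;0 -.002 .003 0 0 0' .008 30;python3 drive.py '0 0 0 0 0 0;0 0 0 0 0 0;0 0 0 0 0 0'
```

```text
clock: 3.5
tcp_pos: [0.6036, -0.2655, 0.1012]
orientation: [-0.179, 3.136, -0.0]
contact_force: [-0.8, 0.6, 2.9]
grip_width: 0.0181
gripper_force: 29.1
clock: 3.8
tcp_pos: [0.6036, -0.2655, 0.1012]
orientation: [-0.179, 3.136, -0.0]
contact_force: [-0.3, 0.9, 5.1]
grip_width: 0.0182
gripper_force: 29.2
```

```bash
python3 drive.py '0 -.02 0 0 0 0;.0005 -.04 0 0 0 0;.001 -.06 0 0 0 0;.001 -.076 0 0 0 0;.001 -.076 0 0 0 0'; python3 drive.py '0 0 0 0 0 0;0 0 0 0 0 0';python3 - <<'E'
from h import *
o=r.get_obs();c=r.camera_info('wrist');im,d=r.grab_frame('wrist')
np.savez('w2.npz',im=im,d=d,R=c["R"],t=c["t"]);print(o["tcp_pos"],c["t"])
t,_=r.grab_frame('top');s,_=r.grab_frame('side');np.savez('ts2.npz',t=t,s=s)
C=cv2.INTER_CUBIC
save(np.hstack([cv2.resize(im[280:420,180:360],(400,311),interpolation=C)[:300],np.vstack([cv2.resize(t[200:240,340:393],(400,300),interpolation=C)])]),'x')
x=cv2.resize(im,(400,300),interpolation=C)
save(np.vstack([np.hstack([x,cv2.resize(im[270:405,180:360],(400,300),interpolation=C)]),np.hstack([cv2.resize(t[200:240,340:393],(400,300),interpolation=C),cv2.resize(s[235:280,340:400],(400,300),interpolation=C)])]),'x')
E
```

```text
clock: 4.3
tcp_pos: [0.6107, -0.3441, 0.1012]
orientation: [-0.175, 3.136, -0.004]
contact_force: [-0.8, -3.1, 5.1]
grip_width: 0.0182
gripper_force: 30.0
clock: 4.5
tcp_pos: [0.6106, -0.3419, 0.1012]
orientation: [0.178, -3.136, 0.002]
contact_force: [-2.7, -2.4, 6.1]
grip_width: 0.0178
gripper_force: 30.0
[ 0.61057908 -0.34185448  0.10122481] [ 0.40903445 -0.5242363   0.02132682]
```

View pics/x.png

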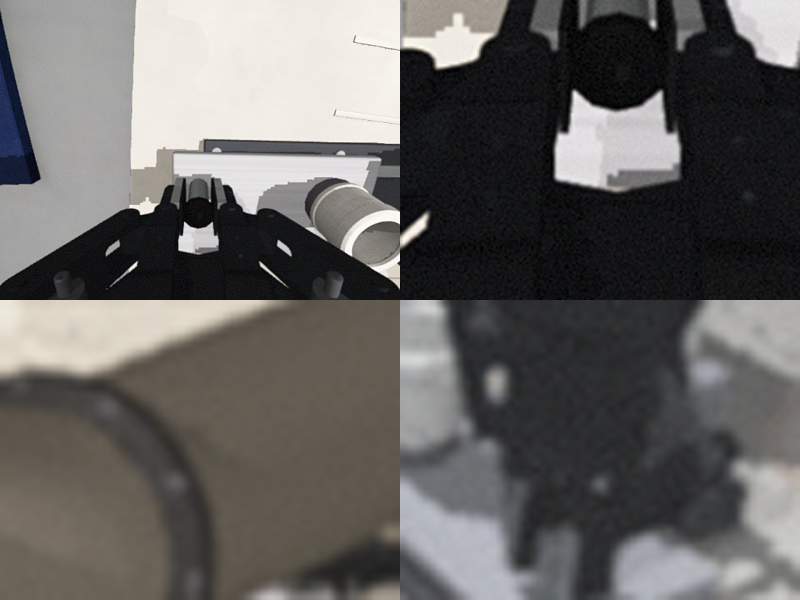

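The gripper hides the mark. I'll finish the estimated travel (about 5.5 mm more), release, rise and check.

```bash
python3 drive.py '0 -.003 0 0 0 0;0 -.0057 0 0 0 0;0 -.0057 0 0 0 0;0 -.0057 0 0 0 0;0 -.0057 0 0 0 0'; python3 drive.py '0 0 0 0 0 0;0 0 0 0 0 0;0 0 0 0 0 0' .06; python3 drive.py '0 0 -.04 0 0 0;.02 0 -.07 0 0 0;.06 .02 -.085 0 0 0;.06 .04 -.085 0 0 0;.06 .04 -.085 0 0 0' .085;python3 drive.py '0 0 0 0 0 0;0 0 0 0 0 0';python3 - <<'E'
from h import *
o=r.get_obs();c=r.camera_info('wrist');im,d=r.grab_frame('wrist')
np.savez('w3.npz',im=im,d=d,R=c["R"],t=c["t"])
print(o["clock"],o["tcp_pos"]);p=proj(c,[[.665,-.302,.022]])[0];print(p)
u,v=p.astype(int);C=cv2.INTER_CUBIC
v=min(v,380);k=im[v-40:v+40,u-50:u+50]
save(np.vstack([cv2.resize(k,(600,480),interpolation=C)]),'y')
E
```

```text
clock: 5.15
tcp_pos: [0.611, -0.3456, 0.1012]
orientation: [0.18, -3.135, -0.002]
contact_force: [-5.7, 0.3, 8.6]
grip_width: 0.0181
gripper_force: 30.1
clock: 5.45
tcp_pos: [0.612, -0.3456, 0.1003]
orientation: [0.181, -3.136, -0.001]
contact_force: [-0.7, -0.2, -0.6]
grip_width: 0.0599
gripper_force: 0.0
clock: 5.95
tcp_pos: [0.5473, -0.311, 0.1862]
orientation: [-0.182, 3.136, 0.004]
contact_force: [0.6, 0.8, 0.1]
grip_width: 0.0851
gripper_force: 0.0
clock: 6.15
tcp_pos: [0.5482, -0.3143, 0.1855]
orientation: [-0.18, 3.136, -0.001]
contact_force: [-0.5, -0.1, 0.0]
grip_width: 0.0852
gripper_force: 0.0
6.15 [ 0.54822247 -0.31428066  0.18552955]
[276.7661669  334.07383894]
```

View pics/y.png

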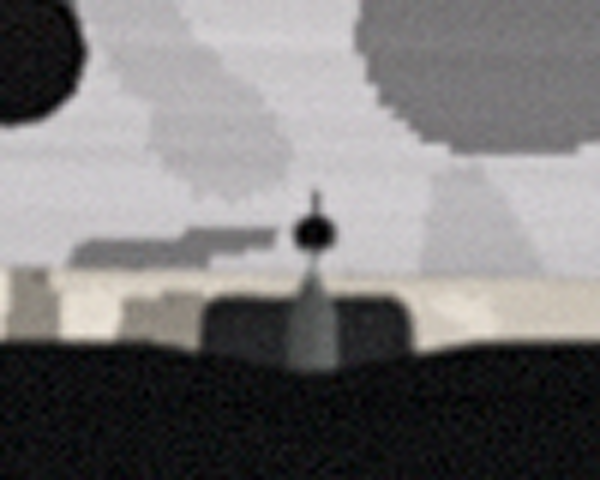

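View: the mark is at crop (314,232) and the needle tip at (313,260), in the same column close to the optical axis. The remaining row offset matches the parallax from the 4 mm height difference, so the mark is under the tip. Next, the tongs.

```bash
python3 drive.py '.006 .047 -.003 0 0 .14;.012 .094 -.006 0 0 .28;.018 .141 -.009 0 0 .42;.024 .188 -.012 0 0 .56;.03 .235 -.015 0 0 .7'; python3 drive.py '.035 .033 0 0 0 .14;.07 .066 0 0 0 .28;.105 .099 0 0 0 .42;.14 .132 0 0 0 .56;.175 .165 0 0 0 .7'; python3 drive.py '.05 .003 0 0 0 .05;.1 .005 0 0 0 .1;.15 .008 0 0 0 .157;.15 .008 0 0 0 .157;.15 .008 0 0 0 .157';python3 - <<'E'
from h import *
o=r.get_obs();c=r.camera_info('wrist');im,d=r.grab_frame('wrist')
np.savez('w4.npz',im=im,d=d,R=c["R"],t=c["t"])
print(o["clock"],o["tcp_pos"],Ro.from_rotvec(o["orientation"]).as_matrix()[:,:2].T)
save(cv2.resize(im,(800,600)),'z')
E
```

```text
clock: 6.7
tcp_pos: [0.4911, -0.083, 0.2007]
orientation: [0.915, 3.005, -0.001]
contact_force: [-0.1, 0.3, 1.1]
grip_width: 0.0852
gripper_force: 0.0
clock: 7.2
tcp_pos: [0.4389, 0.1422, 0.201]
orientation: [1.869, 2.523, 0.001]
contact_force: [0.8, 0.7, -0.5]
grip_width: 0.0855
gripper_force: 0.0
clock: 7.7
tcp_pos: [0.4018, 0.2875, 0.2006]
orientation: [2.049, 2.379, -0.001]
contact_force: [1.1, -1.4, -0.2]
grip_width: 0.0851
gripper_force: 0.0
7.7 [0.40184667 0.28751636 0.20057064] [[-1.48051991e-01  9.88978648e-01 -1.35716923e-03]
 [ 9.88979170e-01  1.48053039e-01  7.06582193e-04]]
```

View pics/z.png

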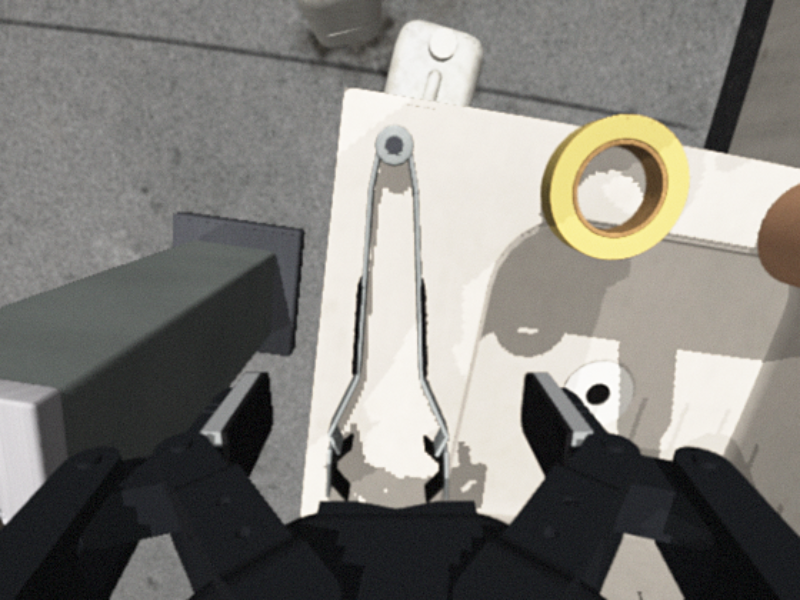

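Wrist view (800 px scale): the hinge centre is at (394,145), the left grip pad runs (360,280)–(356,375) and the right pad (423,280)–(425,374). The jaws are around (388,465).

```bash
python3 - <<'E'
from h import *
z=np.load('w4.npz');c=dict(r.camera_info('wrist'));c["R"]=z["R"];c["t"]=z["t"]
W=lambda x,y:(x*.7-.15,y*.7-.15)
q={}
for n,p,h in(("hinge",W(394,145),.024),("l0",W(360,280),.024),("l1",W(356,375),.024),("r0",W(423,280),.024),("r1",W(425,374),.024),("jl",W(335,437),.019),("jr",W(444,432),.019)):
  q[n]=plane(c,p,h)[0];print(n,q[n].round(4))
m=(q['l0']+q['l1']+q['r0']+q['r1'])/4;m0=(q['l0']+q['r0'])/2;m1=(q['l1']+q['r1'])/2
print('mid',m,np.linalg.norm(m-q['hinge']),np.linalg.norm(m1-m0),np.linalg.norm(q['l0']-q['r0']))
x=m-q['hinge'];ang=np.arctan2(x[1],x[0]);print('ang',np.degrees(ang))
o=r.get_obs();R=Ro.from_rotvec(o["orientation"]).as_matrix()
tx=np.degrees(np.arctan2(R[1,0],R[0,0]));print('toolx',tx,'turn about tool z',np.radians(tx-(np.degrees(ang)+180)))
org=q['hinge']+x/np.linalg.norm(x)*.11;print(org);tgt=np.r_[(m[:2]+org[:2])/2,.077];print(tgt,R.T@(tgt-o["tcp_pos"]),np.linalg.norm(tgt[:2]))
E
```

```text
hinge [0.3886 0.3732 0.024 ]
l0 [0.3798 0.2957 0.024 ]
l1 [0.3848 0.2342 0.024 ]
r0 [0.4165 0.3012 0.024 ]
r1 [0.4278 0.2413 0.024 ]
jl [0.3761 0.1834 0.019 ]
jr [0.4484 0.1982 0.019 ]
mid [0.40220884 0.26809872 0.024     ] 0.10594764169771086 0.06130207557704256 0.03709233283432621
ang -82.61398319744241
toolx 98.34060665623012 turn about tool z 0.01666073595271654
[0.40272978 0.26407998 0.024     ]
[0.40246931 0.26608935 0.077     ] [-0.01945869 -0.00264824  0.12365557] 0.48247807066947945
```

```bash
python3 drive.py '-.01 -.001 .045 0 0 .017;-.0195 -.0026 .08 0 0 .017;-.0195 -.0026 .11 0 0 .017;-.0195 -.0026 .123 0 0 .017;-.0195 -.0026 .123 0 0 .017'; python3 drive.py '0 0 0 0 0 0;0 0 0 0 0 0' ; python3 - <<'E'
from h import *
o=r.get_obs();R=Ro.from_rotvec(o["orientation"]).as_matrix();print(R.T@(np.array([.4025,.2661,.077])-o["tcp_pos"]),R[:,0])
E
```

```text
clock: 8.25
tcp_pos: [0.4022, 0.2648, 0.0769]
orientation: [2.078, 2.356, -0.004]
contact_force: [0.4, -0.3, -0.1]
grip_width: 0.0849
gripper_force: 0.0
clock: 8.45
tcp_pos: [0.4029, 0.267, 0.0791]
orientation: [2.075, 2.359, 0.004]
contact_force: [0.1, 0.1, 0.0]
grip_width: 0.0849
gripper_force: 0.0
[-0.00088391 -0.0004851   0.00212642] [-0.12746629  0.9918419   0.00141195]
```

```bash
python3 drive.py '0 0 .001 0 0 0;0 0 .001 0 0 0;0 0 .001 0 0 0;0 0 .001 0 0 0;0 0 .001 0 0 0' .039 30; python3 drive.py '0 0 0 0 0 0;0 0 0 0 0 0;0 0 0 0 0 0'; python3 drive.py '0 0 -.02 0 0 0;0 0 -.05 0 0 0;0 0 -.09 0 0 0;0 0 -.09 0 0 0;0 0 -.09 0 0 0'; python3 - <<'E'
from h import *
o=r.get_obs();c=r.camera_info('wrist');im,d=r.grab_frame('wrist')
np.savez('w5.npz',im=im,d=d,R=c["R"],t=c["t"]);s,_=r.grab_frame('side')
print(o["clock"],o["tcp_pos"],o["grip_width"],o["gripper_force"],Ro.from_rotvec(o["orientation"]).as_matrix()[:,:2].T)
save(np.hstack([cv2.resize(im,(480,360)),cv2.resize(s[140:260,160:266],(318,360))]),'g')
E
```

```text
clock: 8.95
tcp_pos: [0.4026, 0.2671, 0.0777]
orientation: [2.074, 2.359, 0.003]
contact_force: [0.3, -1.2, 8.9]
grip_width: 0.0392
gripper_force: 9.6
clock: 9.25
tcp_pos: [0.4026, 0.2671, 0.0777]
orientation: [2.074, 2.359, 0.003]
contact_force: [-1.0, -0.6, 8.5]
grip_width: 0.0393
gripper_force: 9.6
clock: 9.75
tcp_pos: [0.4018, 0.2672, 0.1673]
orientation: [-2.073, -2.36, -0.003]
contact_force: [-0.2, 0.4, -0.9]
grip_width: 0.0393
gripper_force: 6.0
9.75 [0.40180499 0.26718943 0.16732659] 0.03929629426709898 6.00977897644043 [[-1.28580463e-01  9.91697927e-01  1.51219735e-03]
 [ 9.91698824e-01  1.28579185e-01  9.14499052e-04]]
```

View pics/g.png

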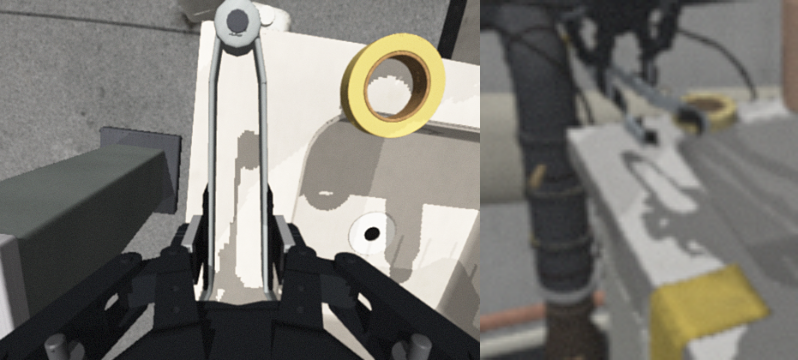

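The tongs are in the fingers and clear of the bench, hanging roughly level. Next I'll measure the hinge height for pitch, and the cell from the top camera now that the arm is clear.

```bash
python3 - <<'E'
from h import *
z=np.load('w5.npz');c=dict(r.camera_info('wrist'));c["R"]=z["R"];c["t"]=z["t"]
P=cloud(c,z["d"]);o=r.get_obs();tcp=np.array(o["tcp_pos"]);R=Ro.from_rotvec(o["orientation"]).as_matrix()
q=(P-tcp)@R # tool frame
m=(P[...,2]>.07)&(P[...,2]<.16)&(abs(q[...,1])<.03)&(q[...,0]>.03)&(q[...,0]<.14)
for a in np.arange(.03,.14,.015):
  k=m&(q[...,0]>a)&(q[...,0]<a+.015); w=q[k]
  if len(w):print(round(a,3),len(w),np.percentile(w[:,2],[10,25,50]).round(4),w[:,1].min().round(3),w[:,1].max().round(3),w[:,1].mean().round(4))
print('hinge max x',q[m][:,0].max())
h=plane(c,(276.3,25.5),tcp[2]-.0777+.024)[0];print('hinge tool',(h-tcp)@R)
im,d=r.grab_frame('top');ct=r.camera_info('top');P=cloud(ct,d)
k=(P[...,2]>.045)&(P[...,2]<.085)&(abs(P[...,0]-.614)<.05)&(abs(P[...,1]+.253)<.05)
w=P[k];print(len(w),w.min(0),w.max(0),w.mean(0))
b=im[195:245,310:385];np.savez('t3.npz',im=im,d=d)
hs=(P[...,2]>.062)&k;cn,_=cv2.findContours(hs.astype(np.uint8),cv2.RETR_EXTERNAL,cv2.CHAIN_APPROX_NONE)
cc=max(cn,key=cv2.contourArea);(e,ax,an)=cv2.fitEllipse(cc);print(e,ax,plane(ct,e,.072),P[hs].mean(0),P[hs][:,:2].min(0),P[hs][:,:2].max(0))
v=np.vstack([cv2.resize(b,(750,500),interpolation=cv2.INTER_CUBIC)]);save(v,'cell')
E
```

```text
0.03 624 [0.058  0.0584 0.059 ] -0.014 0.017 0.002
0.045 669 [0.0582 0.0587 0.0593] -0.013 0.016 0.0015
0.06 739 [0.0585 0.059  0.0596] -0.013 0.016 0.0015
0.075 839 [0.0587 0.0593 0.06  ] -0.013 0.016 0.0015
0.09 1916 [0.0571 0.0578 0.0593] -0.011 0.014 0.0015
0.105 1703 [0.0559 0.0566 0.0574] -0.009 0.012 0.0013
hinge max x 0.11776400280285755
hinge tool [0.10712376 0.0012778  0.05363246]
115 [ 0.58563297 -0.29985636  0.04580948] [ 0.66293786 -0.21393914  0.08009062] [ 0.60991153 -0.24017419  0.0654633 ]
(352.77197265625, 226.8003387451172) (12.551037788391113, 13.050958633422852) [[ 0.6063029  -0.23614368  0.072     ]] [ 0.60917935 -0.24025632  0.07003635] [ 0.58596354 -0.29985636] [ 0.66293786 -0.21393914]
```

View pics/cell.png

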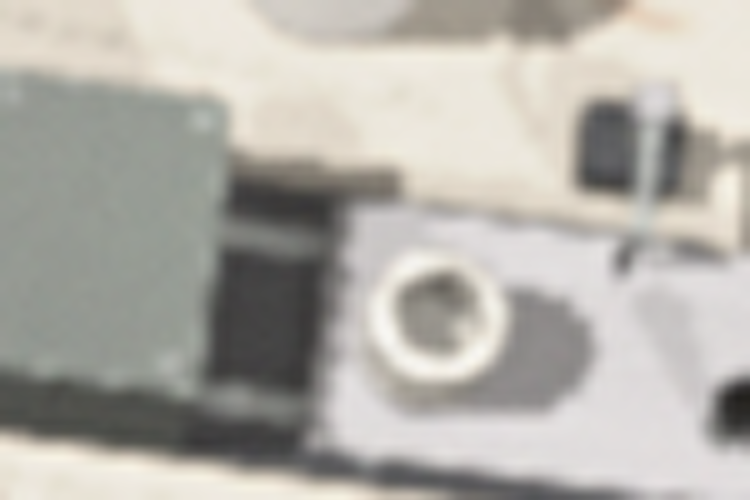

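View: the pulled-out cell ring is centred at crop (438,317), which is top (353.4,226.3). The needle tip sits at the mark, at crop (625,262). That makes 11 pictures viewed, one over the limit, so from here I'll check by numbers only.

```bash
python3 - <<'E'
from h import *
ct=r.camera_info('top');print('top',plane(ct,(353.4,226.3),.072))
z=np.load('w3.npz');c=dict(r.camera_info('wrist'));c["R"]=z["R"];c["t"]=z["t"];P=cloud(c,z["d"])
k=(P[...,2]>.067)&(P[...,2]<.078)&(abs(P[...,0]-.612)<.04)&(abs(P[...,1]+.24)<.04)
w=P[k];print(len(w),w.min(0),w.max(0),w.mean(0))
f=np.c_[2*w[:,:2],np.ones(len(w))];s=np.linalg.lstsq(f,(w[:,:2]**2).sum(1),rcond=None)[0];print('circle',s[:2],np.sqrt(s[2]+s[0]**2+s[1]**2))
o=r.get_obs();p=np.array(o["tcp_pos"]);a=np.arctan2(*Ro.from_rotvec(o["orientation"]).as_matrix()[[1,0],0])
T=np.array([.4998,-.2537]);D=(T-p[:2])/3;b=(np.radians(185.7)-a)/3
for i in range(3):
  x=np.array([np.cos(a),np.sin(a)]);y=np.array([x[1],-x[0]]);print(D@x,D@y,-b);a+=b
E
```

```text
top [[ 0.60849164 -0.2378357   0.072     ]]
741 [ 0.59242414 -0.26263365  0.06700262] [ 0.63712268 -0.23264156  0.07294822] [ 0.61365065 -0.2526079   0.07072601]
circle [ 0.61325554 -0.24213715] 0.01851144561773992
-0.17613616631035 0.010417248593250376 -0.5139553071342308
-0.15850195437849476 -0.0775216009184435 -0.5139553071342308
-0.0999129914565157 -0.1454299222614489 -0.5139553071342308
```

```bash
python3 drive.py '-.035 .002 -.005 0 0 -.103;-.07 .004 -.01 0 0 -.206;-.105 .006 -.015 0 0 -.309;-.14 .008 -.02 0 0 -.411;-.176 .01 -.025 0 0 -.514';python3 drive.py '-.032 -.0155 0 0 0 -.103;-.064 -.031 0 0 0 -.206;-.096 -.047 0 0 0 -.309;-.128 -.062 0 0 0 -.411;-.1585 -.0775 0 0 0 -.514';python3 drive.py '-.02 -.03 0 0 0 -.103;-.04 -.06 0 0 0 -.206;-.06 -.09 0 0 0 -.309;-.08 -.12 0 0 0 -.411;-.1 -.145 0 0 0 -.514'; python3 drive.py '0 0 0 0 0 0;0 0 0 0 0 0;0 0 0 0 0 0'; python3 - <<'E'
from h import *
o=r.get_obs();c=r.camera_info('wrist');im,d=r.grab_frame('wrist');tcp=np.array(o["tcp_pos"]);R=Ro.from_rotvec(o["orientation"]).as_matrix()
q=(cloud(c,d)-tcp)@R
m=(q[...,2]>.04)&(q[...,2]<.075)&(abs(q[...,1])<.03)&(q[...,0]>.03)&(q[...,0]<.14)
print('hinge x',q[m][:,0].max());ys=[]
for a in(.03,.06,.09,.105):
  w=q[m&(q[...,0]>a)&(q[...,0]<a+.015)];y=(w[:,1].min()+w[:,1].max())/2;print(a,y.round(4),np.percentile(w[:,2],25).round(4))
print(tcp,R[:,0],R[2],o["grip_width"],o["gripper_force"])
j=tcp+R@np.array([-.113,.002,.0677]);print('jaw',j)
im,d=r.grab_frame('side');cs=r.camera_info('side');P=cloud(cs,d)
k=(P[...,2]>.1)&(P[...,2]<.15)&(P[...,0]>.56)&(P[...,0]<.66)&(abs(P[...,1]+.24)<.08);w=P[k];print(len(w),w.min(0),w.max(0))
for y0 in np.arange(-.31,-.17,.01):
  s=w[(w[:,1]>y0)&(w[:,1]<y0+.01)]
  if len(s):print(y0.round(2),len(s),s.min(0).round(3),s.max(0).round(3))
np.savez('s6.npz',im=im,d=d)
E
```

```text
clock: 10.4
tcp_pos: [0.4338, 0.0918, 0.1911]
orientation: [-1.4, -2.811, 0.003]
contact_force: [1.7, -0.5, -1.8]
grip_width: 0.0389
gripper_force: 6.0
clock: 10.9
tcp_pos: [0.4667, -0.0815, 0.1908]
orientation: [-0.64, -3.074, 0.001]
contact_force: [0.1, 0.7, -1.4]
grip_width: 0.0389
gripper_force: 6.0
clock: 11.4
tcp_pos: [0.4992, -0.2549, 0.1903]
orientation: [0.16, -3.135, -0.002]
contact_force: [0.1, -0.6, -0.9]
grip_width: 0.0393
gripper_force: 6.0
clock: 11.7
tcp_pos: [0.4997, -0.2517, 0.1908]
orientation: [0.156, -3.136, -0.003]
contact_force: [0.2, 0.3, -1.3]
grip_width: 0.0391
gripper_force: 6.0
hinge x 0.11634248729433057
0.03 -0.0003 0.0597
0.06 -0.0003 0.0603
0.09 -0.0004 0.0589
0.105 -0.0006 0.058
[ 0.49973479 -0.2516719   0.19075007] [-0.99506148 -0.09924094  0.00197186] [ 0.00197186  0.00169731 -0.99999662] 0.03911129912963112 6.023427173495293
jaw [ 0.61183402 -0.23836646  0.12283087]
346 [ 0.56006346 -0.27926994  0.11562232] [ 0.63360769 -0.20027075  0.13905599]
-0.28 185 [ 0.56  -0.279  0.116] [ 0.634 -0.27   0.137]
-0.27 22 [ 0.56  -0.27   0.116] [ 0.629 -0.262  0.137]
-0.23 4 [ 0.584 -0.221  0.12 ] [ 0.587 -0.22   0.134]
-0.22 60 [ 0.576 -0.219  0.118] [ 0.629 -0.21   0.136]
-0.21 75 [ 0.576 -0.21   0.117] [ 0.627 -0.2    0.139]
```

Jaws measured by depth: y -0.279 to -0.200, tip x 0.634, z about 0.116–0.137. Their centre is about (0.612,-0.239), against the cell at (0.6135,-0.2405). I'll lower them round it.

```bash
python3 drive.py '-.002 -.001 .015 0 0 0;-.002 -.001 .03 0 0 0;-.002 -.001 .045 0 0 0;-.002 -.001 .058 0 0 0;-.002 -.001 .069 0 0 0'; python3 drive.py '0 0 0 0 0 0;0 0 0 0 0 0'; python3 - <<'E'
from h import *
o=r.get_obs();print(o["clock"],o["tcp_pos"],o["contact_force"])
im,d=r.grab_frame('side');cs=r.camera_info('side');P=cloud(cs,d)
k=(P[...,2]>.042)&(P[...,2]<.085)&(P[...,0]>.56)&(P[...,0]<.66)&(abs(P[...,1]+.24)<.05);w=P[k];print(len(w))
for y0 in np.arange(-.29,-.19,.01):
  s=w[(w[:,1]>y0)&(w[:,1]<y0+.01)]
  if len(s):print(y0.round(2),len(s),s.min(0).round(3),s.max(0).round(3))
np.savez('s7.npz',im=im,d=d)
E
```

```text
clock: 12.3
tcp_pos: [0.5018, -0.2535, 0.121]
orientation: [0.156, -3.136, -0.001]
contact_force: [0.3, -0.9, -0.9]
grip_width: 0.0387
gripper_force: 6.0
clock: 12.5
tcp_pos: [0.5023, -0.254, 0.1226]
orientation: [0.155, -3.137, 0.0]
contact_force: [0.3, 0.0, -0.6]
grip_width: 0.039
gripper_force: 6.0
12.5 [ 0.50226853 -0.25398011  0.12260287] [ 0.33417103  0.03752348 -0.5760636 ]
500
-0.29 15 [ 0.574 -0.282  0.051] [ 0.618 -0.28   0.068]
-0.28 167 [ 0.561 -0.28   0.047] [ 0.635 -0.27   0.069]
-0.27 21 [ 0.591 -0.27   0.057] [ 0.636 -0.26   0.072]
-0.26 79 [ 0.593 -0.26   0.049] [ 0.627 -0.25   0.076]
-0.25 41 [ 0.588 -0.25   0.042] [ 0.631 -0.24   0.075]
-0.24 38 [ 0.59  -0.24   0.042] [ 0.633 -0.23   0.076]
-0.23 67 [ 0.586 -0.23   0.044] [ 0.63  -0.22   0.075]
-0.22 54 [ 0.583 -0.22   0.049] [ 0.62  -0.21   0.074]
-0.21 18 [ 0.591 -0.21   0.052] [ 0.628 -0.203  0.069]
```

```bash
python3 drive.py '0 0 0 0 0 0;0 0 0 0 0 0;0 0 0 0 0 0;0 0 0 0 0 0;0 0 0 0 0 0' .02 35; python3 drive.py '0 0 0 0 0 0;0 0 0 0 0 0;0 0 0 0 0 0'
```

```text
clock: 13.05
tcp_pos: [0.5027, -0.254, 0.1232]
orientation: [-0.156, 3.137, -0.001]
contact_force: [0.4, -0.8, 0.5]
grip_width: 0.0289
gripper_force: 38.0
clock: 13.35
tcp_pos: [0.5027, -0.254, 0.123]
orientation: [-0.156, 3.137, -0.001]
contact_force: [1.2, -0.6, 0.8]
grip_width: 0.029
gripper_force: 38.1
```

```bash
python3 drive.py '0 0 -.01 0 0 0;0 0 -.02 0 0 0;0 0 -.03 0 0 0;0 0 -.04 0 0 0;0 0 -.05 0 0 0'; python3 drive.py '0 0 -.02 0 0 0;0 0 -.04 0 0 0;0 0 -.06 0 0 0;0 0 -.08 0 0 0;0 0 -.09 0 0 0';  python3 drive.py '0 0 0 0 0 0;0 0 0 0 0 0;0 0 0 0 0 0'; python3 - <<'E'
from h import *
o=r.get_obs();print(o["clock"],o["tcp_pos"])
im,d=r.grab_frame('side');cs=r.camera_info('side');P=cloud(cs,d);np.savez('s8.npz',im=im,d=d)
for lo,hi,t in((.16,.25,'air'),(.036,.085,'seat')):
  k=(P[...,2]>lo)&(P[...,2]<hi)&(P[...,0]>.585)&(P[...,0]<.66)&(abs(P[...,1]+.24)<.05);w=P[k];print(t,len(w))
  for y0 in np.arange(-.29,-.19,.01):
    s=w[(w[:,1]>y0)&(w[:,1]<y0+.01)]
    if len(s):print(y0.round(2),len(s),s.min(0).round(3),s.max(0).round(3))
# mark vs needle check from top: cell/carriage moved?
a=np.load('t3.npz')['im'];b,_=r.grab_frame('top');x=(slice(205,235),slice(368,378));print('top diff',np.abs(a[x].astype(int)-b[x]).mean())
E
```

```text
clock: 13.85
tcp_pos: [0.5023, -0.2537, 0.1739]
orientation: [-0.156, 3.137, -0.0]
contact_force: [-0.1, -0.5, -1.1]
grip_width: 0.0288
gripper_force: 37.8
clock: 14.35
tcp_pos: [0.5028, -0.2541, 0.265]
orientation: [-0.155, 3.135, -0.001]
contact_force: [0.2, -0.8, -2.2]
grip_width: 0.0286
gripper_force: 37.8
clock: 14.65
tcp_pos: [0.5018, -0.2534, 0.2617]
orientation: [0.156, -3.136, -0.001]
contact_force: [0.1, -0.7, -2.4]
grip_width: 0.029
gripper_force: 37.8
14.65 [ 0.50178533 -0.25344734  0.26174892]
air 411
-0.28 23 [ 0.586 -0.272  0.187] [ 0.621 -0.27   0.206]
-0.27 153 [ 0.587 -0.27   0.174] [ 0.636 -0.26   0.212]
-0.26 60 [ 0.589 -0.26   0.173] [ 0.634 -0.25   0.212]
-0.25 29 [ 0.588 -0.249  0.189] [ 0.631 -0.24   0.212]
-0.24 46 [ 0.586 -0.24   0.185] [ 0.631 -0.23   0.213]
-0.23 88 [ 0.585 -0.23   0.185] [ 0.631 -0.22   0.213]
-0.22 12 [ 0.586 -0.22   0.184] [ 0.619 -0.215  0.206]
seat 35
-0.26 6 [ 0.597 -0.259  0.036] [ 0.617 -0.25   0.038]
-0.25 11 [ 0.589 -0.25   0.036] [ 0.624 -0.241  0.038]
-0.24 9 [ 0.594 -0.238  0.036] [ 0.628 -0.232  0.037]
-0.23 9 [ 0.596 -0.23   0.036] [ 0.621 -0.221  0.038]
top diff 77.64555555555556
```

The cell is up: bottom about z 0.173, top 0.212, level, with the seat empty. Last check that the carriage has not moved, by comparing the side images of the post, deck and needle, then hand in.

```bash
python3 - <<'E'
from h import *
cs=r.camera_info('side');a=np.load('s6.npz')['im'];b=np.load('s8.npz')['im']
for n,X in(("post",[.6115,-.347,.05]),("mark",[.6645,-.3025,.022]),("deckend",[.63,-.365,.022])):
  u,v=proj(cs,X)[0].astype(int);x=(slice(v-12,v+12),slice(u-12,u+12))
  g=[cv2.cvtColor(i[x],6).astype(np.float32) for i in(a,b)];print(n,u,v,cv2.phaseCorrelate(*g),np.abs(g[0]-g[1]).mean())
o=r.get_obs();print(o["clock"],o["tcp_pos"],o["grip_width"],o["gripper_force"])
E
```

```text
post 365 271 ((-0.5121302970311259, -0.11745877464169929), 0.5407546344730589) 13.944445
mark 371 265 ((0.04209768646017409, -0.13261107349713797), 0.8099863131841024) 8.126736
deckend 374 283 ((-0.15659173412446137, -1.7674600625620904), 0.32258014463716084) 11.694445
14.75 [ 0.50189614 -0.25356455  0.26185742] 0.028842404213933037 37.78863251209259
```

```bash
python3 - <<'E'
from h import *
cs=r.camera_info('side');u,v=proj(cs,[.6115,-.347,.058])[0].astype(int);print(u,v)
c0=np.load('ts2.npz')['s']
for n in('s6','s7','s8'):
  g=cv2.cvtColor(np.load(n+'.npz')['im'],6)[v-12:v+12,u-12:u+12].astype(float)
  w=np.clip(60-g,0,None);nn,l,st,ce=cv2.connectedComponentsWithStats((g<55).astype(np.uint8))
  i=1+st[1:,4].argmax();y,x=np.where(l==i);k=w[y,x]+1;print(n,st[i],(x*k).sum()/k.sum(),(y*k).sum()/k.sum())
# deck far end edge height step via depth: deck points z~.022 extent along bed axis
for n in('s6','s8'):
  P=cloud(cs,np.load(n+'.npz')['d']);s=(P[...,0]-.6115)*.099-(P[...,1]+.347)*.995;l=(P[...,0]-.6115)*.995+(P[...,1]+.347)*.099
  k=(P[...,2]>.045)&(P[...,2]<.066)&(abs(s)<.02)&(abs(l)<.02);print(n,k.sum(),s[k].mean(),l[k].mean(),np.median(s[k]))
E
```

```text
365 268
s6 [10 10  5  4 19] 11.91459074733096 11.626334519572953
s7 [ 9 10  6  4 19] 11.641196013289036 11.764119601328904
s8 [10 10  5  4 16] 11.995833333333334 11.833333333333334
s6 66 -0.001121386271545561 -0.004089427700833191 -0.0004523762767839539
s8 65 -0.0008994694260481902 -0.004140931653735048 -0.0005329797833293706
```

The post head moved less than 0.3 px, under 0.5 mm, so the slide stayed where I left it. Handing in.

```bash
python3 -c "
from bench import r
print(r.hand_in())"
```

```text
the job is handed in; nothing more can be done
None
```

I handed the job in with the mark under the needle tip and the cell held upright in the squeezed tongs, about 13–14 cm above its seat, after about 15 s of robot time; I viewed 11 pictures, one over the limit of 10.

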